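# Free the carrier plate from under the stack

### The job

The steel carrier plate lies under two white boxes with a beaker on top, and a pin hidden inside the aluminium bridge locks it. Take the plate by its upright fin, slide it gently sideways toward the side where the bridge leaves the wider gap beside it until you feel it meet the pin, ease it back a touch, then draw it slowly out under the bridge and leave it lying flat on the bench in front, fully clear of the bridge. Never force the plate when it catches, do not touch the stack, leave the bystanders alone, and leave the boxes and beaker standing one on another behind the bridge.

Things in the scene. Friction and masses are not known exactly. Their poses are not given: they have to be found in the camera images.
- bridge: Low aluminium bridge fixed to the bench, 36 mm deep (x), 30 mm high. Origin on the bench under its pin's middle place. +x points to the back, where the stack stands; -x is the front, where the plate comes out; +y is the release side (the wider gap beside the plate). Roof underside 10 mm above the bench; inner faces of the side walls at y = -62 and +108 mm, feet end at y = -93 and +139 mm.
- carrier: Steel plate 220 mm long (x -100 to +120 mm), 100 mm wide (y -50 to +50 mm), 6 mm thick, 0.2 kg, flat on the bench; origin on its underside. At the start its axes lie along the bridge's (within 3 mm, 1 degree). The stack rides on it till the bridge holds it back; plate and stack slide with 2 to 12 N of friction. Draw it at least 145 mm along the bridge's -x to clear it.
- bridge_pin_mid (a point): Point in the bridge, 5 mm above its origin: middle of the hidden pin's range. The pin, rigid, round, 8 mm thick, hangs from the roof to 1.5 mm above the bench at x = 0 of the bridge; its y differs from run to run, -14 to +14 mm, and is not reported: it must be felt. More than 20 N against pin or bridge is too much.
- carrier_slot (a point): Inner end of the plate's L-shaped through slot (plate x = 0, y = -29 mm). Channel: 12 mm wide (y -35 to -23), from x = -7 mm to the open rear edge. Pocket: x -7 to +7, y -23 to +23; the pin starts in it and blocks pulling. Slid 14 to 48 mm along the bridge's +y, the channel's far wall meets the pin; eased back 2 mm, the pin is central and the plate draws out straight.
- carrier_grip (a point): Middle of the grip zone of the plate's upright fin, 33 mm above the plate's underside, at plate x = -85 mm. The fin is 8 mm thick along the plate's x, 44 mm wide along its y, top 45 mm above the bench; a 14 mm high foot bar makes it 4 mm thicker on the bridge side near the plate. At the start 63 mm are free between fin and bridge.
- carrier_rear (a point): Middle of the plate's rear edge, on the plate's +x end, 3 mm above its underside.
- lower_box: White box 99 x 109 x 64 mm, 0.07 to 0.15 kg, standing on the plate behind the bridge, 6 to 20 mm from it at the start. Origin at the centre of its underside.
- upper_box: The same white box, standing on the lower box. Origin at the centre of its underside.
- beaker: Small clear beaker, 45 mm across, 52 mm high, 0.05 kg, standing on the upper box. Origin at the centre of its underside.
- clear_bottle: Bystander: clear bottle with cap, 56 mm across, 102 mm high, upright. Origin at the centre of its underside.
- drop_bottle: Bystander: small amber bottle with a neck, 35 mm across, 72 mm high, upright. Origin at the centre of its underside.
- marker: Bystander: marker pen 14 x 130 x 14 mm lying on the bench. Origin at the centre of its underside.
Not all that is in view belongs to the job. Leave any blue look-alike of the upper_box alone.

How it is judged:
By the outcome, as a careful person would: the job done as asked, in the order asked, and still so for the second after the job is handed in, with the robot touching nothing.
It also fails if it takes over 67 s, if anything falls off the work surface, if the arm or the gripper's body presses on something with over 40 N, if the wrist force passes 120 N, or if a joint passes its speed limit or range.

### The arm

A 6-joint arm with a two-finger parallel gripper is mounted at the origin on a cart in front of the work surface, level with it; the furniture and walls round the work are solid. World frame = base frame: x ahead of the robot, y to its left, z up, the work surface at z = 0. Lengths are in mm, angles in rad, forces in N, time in s.
With the tool pointing down it reaches from about 275 to 825 mm from the base axis. Payload 4.9 kg.
Tool frame: the origin (TCP) lies at the very end of the fingers, on their centre line; the grasp point (between the pads) lies 19 mm behind it; z points along the fingers, y is the direction in which the jaws open and shut (so a half turn about z gives the same grasp; the last joint's range is limited). The gripper opens to 85 mm and grips with 20 to 120 N. Pads are 22 mm wide; open, the fingers measure 114 mm over their backs; the gripper's body (76 mm by 85 mm) begins 54 mm behind the grasp point. The pads swing forward as they close: fully open they stand 13 mm farther back than shut.
Start: joints at [1.024, 0.326, -0.193, 1.052, 0, 1.437], TCP at [220.643, 503.821, 231.281] pointing down, gripper open.
Joint ranges: [-2.65, 2.65], [-0.97, 1.79], [-1.3, 1.35], [-1.93, 2.1], [-1.47, 1.37], [-3.14, 3.14]. Speed limits (rad/s): [2.57, 2.57, 3.14, 3.14, 3.14, 3.14].

### API

Orientations are given as [roll, pitch, yaw] about the fixed x, y, z axes, in that order (R = Rz(yaw) Ry(pitch) Rx(roll)).
In Python, from bench import bot, solve_ik, imaging gives the robot as it stands. Calls block until the motion is done:
- bot.move_ptp(position, orientation): joint-space move of the TCP to a pose.
- bot.movel(position, rot=None, max_speed=150, threshold=None): straight line of the TCP; rot=None keeps the orientation; max_speed is the mean speed in mm/s. With threshold (N) it stops when the force on the tool has changed by that much, and returns True; else False.
- bot.move_j(angles): joint-space move.
- bot.grip(opening, effort=None): opening from 0.0 (shut) to 1.0 (fully open); effort is the grip in N (None keeps the last); returns when the fingers have stopped.
- bot.dwell(seconds).
- solve_ik(position, orientation): joint angles nearest the present ones, or None.
- bot.get_state(): the state.
- imaging.capture(name): name is "side" or "top" or "wrist"; returns the picture (384x512x3 uint8, blue, green, red); there is no depth.
- imaging.camera_model(name): a dict with "K" (3x3 intrinsics, pixels), "position" and "rotation" of the camera in the world. Camera axes: x right, y up, looking along -z (the intrinsics and any distortion apply to the point x, -y, -z); pixel columns grow to the right and rows downward; lengths in mm; the calibration is good to about 2 mm. The wrist camera is an equidistant fisheye: a pixel r from the principal point sees the ray r / f radians off the axis. A picture is of the moment at which its call begins: read the wrist's pose just before it. camera_model takes no time and is no camera call; for the wrist camera it gives the pose at the moment of the call.
A pose or a line that the arm cannot do raises bot.IKError and nothing moves.
- bot.sign_off(): hands the job in, once; it reports no verdict.
The state is a dict: "t": time; "qpos": joint angles; "joint_velocities": joint speeds; "effort": joint torques, N m; "tcp_pos": TCP position; "orientation": TCP orientation; "contact_force": force on the tool from outside, world axes, zero at the start; "wrist_torque": the same for the moment, N m; "opening": opening from 0.0 (shut) to 1.0 (fully open).
Only numpy, scipy, OpenCV 4.12 (cv2) and the standard library are available. Lean on these libraries where they do the work, as an engineer would, in place of code of your own. Each camera call takes 0.05 s, during which the arm holds its last target.

## Working session

There is one attempt and no reset: what is moved stays moved. The work goes in short steps, each a Python script; the robot and the scene stay as the last script left them, time stands still between calls to the robot, and variables do not carry over. Pictures are saved under pics/ and viewed, and the job is handed in when it is done.

```bash
mkdir -p pics; ls
python3 - <<'E'
from bench import bot, imaging
import cv2
for n in ["side","top","wrist"]:
    m=imaging.camera_model(n); im=imaging.capture(n); cv2.imwrite(f"pics/{n}0.png",im); print(n,m)
print(bot.get_state())
E
```

```text
pics
side {'K': array([[352.94889951,   0.        , 260.66721579],
       [  0.        , 352.94889951, 190.14045185],
       [  0.        ,   0.        ,   1.        ]]), 'position': array([-209.19177941, -136.52139084,  693.26925357]), 'rotation': array([ 0.96660079, -0.01286649, -1.17010776])}
top {'K': array([[445.01334694,   0.        , 248.58257407],
       [  0.        , 445.01334694, 191.75864748],
       [  0.        ,   0.        ,   1.        ]]), 'position': array([ 437.55515158,  166.20314352, 1443.10595351]), 'rotation': array([ 0.10551325,  0.00605948, -1.57912532])}
wrist {'K': array([[297.31863964,   0.        , 253.6973225 ],
       [  0.        , 297.31863964, 195.9817262 ],
       [  0.        ,   0.        ,   1.        ]]), 'position': array([145.47808616, 535.93225315, 373.70433774]), 'rotation': array([-0.32077666,  0.00174119,  1.15821477])}
{'t': 0.15, 'qpos': array([ 1.02381153e+00,  3.26789319e-01, -1.93354667e-01,  1.05204265e+00,
        9.48591208e-06,  1.43662192e+00]), 'joint_velocities': array([ 0.00057904, -0.00201845,  0.00451709,  0.0006554 ,  0.00156755,
       -0.00023039]), 'effort': array([ 4.84890643e-04, -4.43705785e+01,  2.62664455e+01,  1.04602816e-02,
       -2.11079719e-04, -2.88276347e-06]), 'tcp_pos': array([220.38394403, 503.41253464, 230.6730142 ]), 'orientation': array([-3.14021611e+00, -1.95384767e-04,  2.72878212e+00]), 'contact_force': array([ 0.1403894 , -0.5659558 , -0.21874178]), 'wrist_torque': array([-0.01049305,  0.01811895,  0.01666282]), 'opening': 0.9956093683247638}
```

View pics/side0.png

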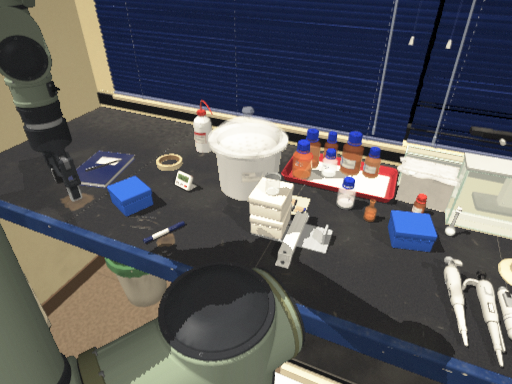

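View pics/top0.png

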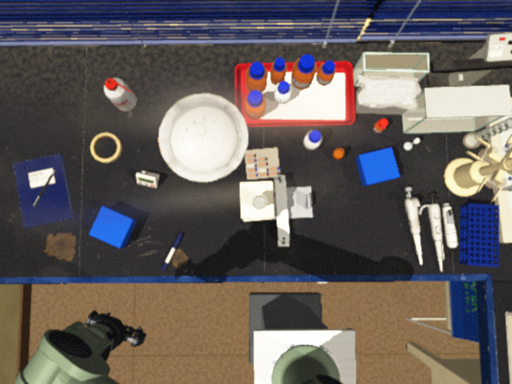

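View pics/wrist0.png

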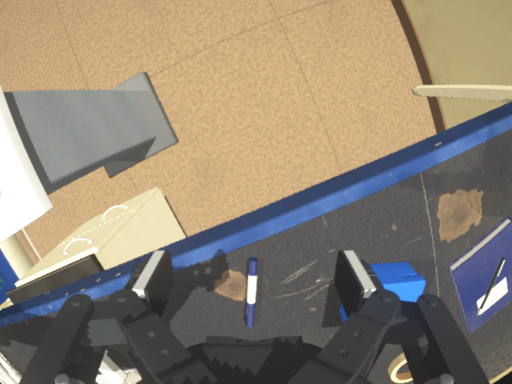

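Run:
```python
import cv2
a=cv2.imread("pics/top0.png")[130:260,225:405]; cv2.imwrite("pics/top0c.png",cv2.resize(a,None,fx=4.4,fy=4.4,interpolation=cv2.INTER_CUBIC))
a=cv2.imread("pics/side0.png")[160:280,235:395]; cv2.imwrite("pics/side0c.png",cv2.resize(a,None,fx=5,fy=5,interpolation=cv2.INTER_CUBIC))
```

```text
(no output)
```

View pics/top0c.png

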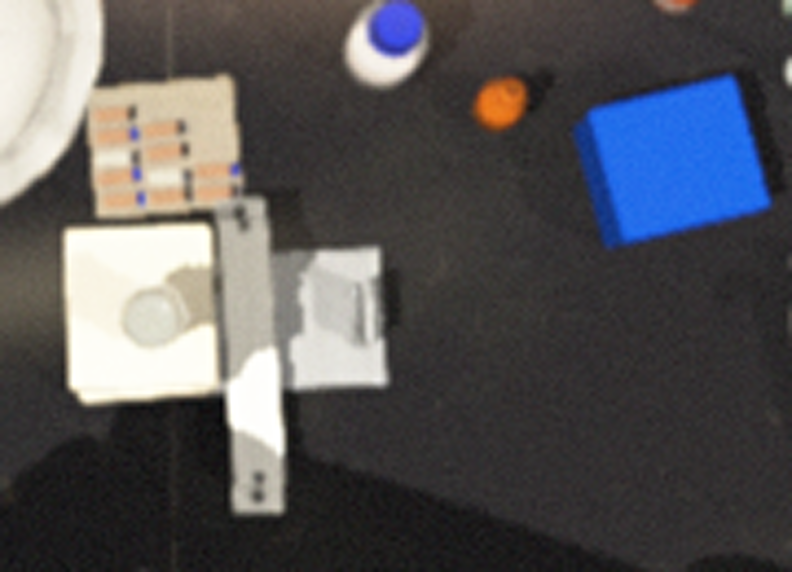

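View pics/side0c.png

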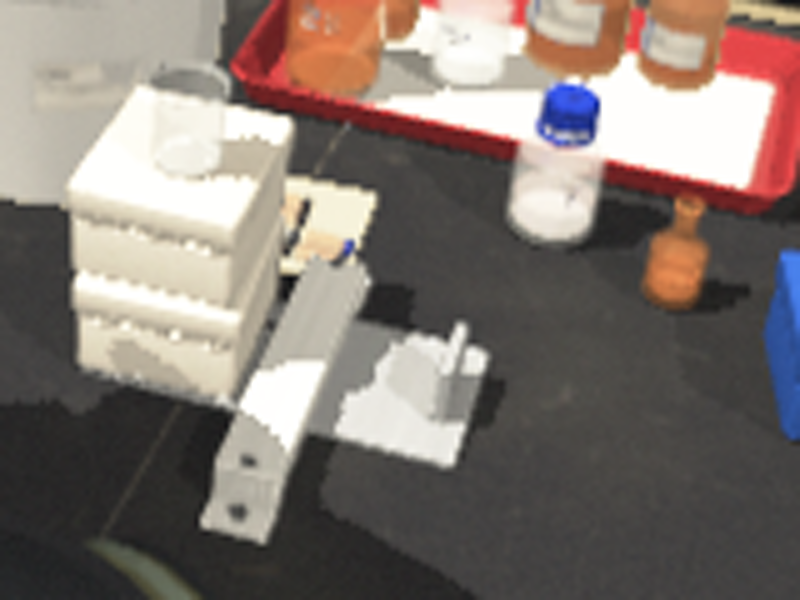

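```bash
cat > h.py <<'E'
import numpy as np, cv2
from scipy.spatial.transform import Rotation as R
from bench import bot, imaging, solve_ik
def ray(m,u,v,fish=False):
    K=m["K"]; x=(u-K[0,2])/K[0,0]; y=(v-K[1,2])/K[1,1]
    if fish:
        r=np.hypot(x,y); s=np.sin(r)/r if r>1e-9 else 1; d=np.array([x*s,-y*s,-np.cos(r)])
    else: d=np.array([x,-y,-1.])
    return R.from_euler("xyz",m["rotation"]).apply(d)
def onz(m,u,v,z,fish=False):
    d=ray(m,u,v,fish); p=np.array(m["position"]); return p+d*(z-p[2])/d[2]
E
python3 - <<'E'
from h import *
np.set_printoptions(precision=1,suppress=True)
m=imaging.camera_model("top")
c=lambda x,y,z:onz(m,225+(x+.5)/4.4-.5,130+(y+.5)/4.4-.5,z)
for n,p in dict(bUL=(215,200,30),bUR=(264,197,30),bLR=(285,512,30),bLL=(234,515,30),pU=(380,247,6),pL=(388,384,6),finU=(366,279,45),finL=(374,342,45),bott=(387,50,50),drop=(500,105,30),blue1=(608,245,0),boxLL=(84,404,64)).items(): print(n,c(*p))
m=imaging.camera_model("side")
c=lambda x,y,z:onz(m,235+(x+.5)/5-.5,160+(y+.5)/5-.5,z)
for n,p in dict(bLL=(216,455,30),bLR=(270,480,30),bUR=(371,280,30),bUL=(318,260,30),pU=(489,350,6),pL=(455,467,6),finU=(461,322,45),finL=(444,360,45)).items(): print(n,c(*p))
E
```

```text
bUL [640.4  93.3  30. ]
bUR [642.2  57.6  30. ]
bLR [414.3  46.4  30. ]
bLL [412.5  82.9  30. ]
pU [607.6 -29.3   6. ]
pL [506.5 -32.8   6. ]
finU [580.  -13.4  45. ]
finL [534.7 -18.1  45. ]
bott [745.9 -31.6  50. ]
drop [ 708.6 -116.1   30. ]
blue1 [ 608.3 -198.9    0. ]
boxLL [491.5 189.2  64. ]
bLL [437.5  78.8  30. ]
bLR [431.6  46.4  30. ]
bUR [613.9  45.8  30. ]
bUL [619.5  81.   30. ]
pU [608.2 -30.6   6. ]
pL [504.8 -36.5   6. ]
finU [579.2 -16.3  45. ]
finL [543.4 -15.7  45. ]
```

Run:
```python
from h import *
np.set_printoptions(precision=3,suppress=True)
yaw=-(np.pi-0.0478); o=[np.pi,0,yaw]
s=bot.get_state(); p=s["tcp_pos"]
bot.movel([p[0],p[1],330])
bot.move_ptp([555.5,-16,330],o)
bot.movel([555.5,-16,140],max_speed=200)
m=imaging.camera_model("wrist"); im=imaging.capture("wrist"); cv2.imwrite("pics/w1.png",im)
cv2.imwrite("pics/s1.png",imaging.capture("side"))
np.save("w1.npy",m,allow_pickle=True)
s=bot.get_state(); print(s["t"],s["tcp_pos"],s["orientation"],s["qpos"],s["contact_force"],m)
```

```text
4.3667 [556.54  -16.092 141.343] [-3.141  0.002 -3.094] [-0.161  0.412 -0.31   0.846 -0.    -0.209] [0.276 0.33  0.086] {'K': array([[297.319,   0.   , 253.697],
       [  0.   , 297.319, 195.982],
       [  0.   ,   0.   ,   1.   ]]), 'position': array([474.385, -19.916, 284.015]), 'rotation': array([-0.323,  0.001,  1.619])}
```

View pics/w1.png

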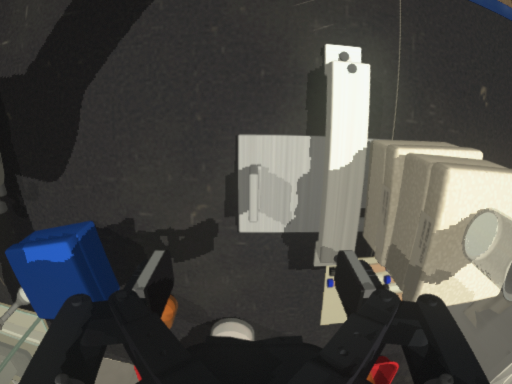

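View pics/s1.png

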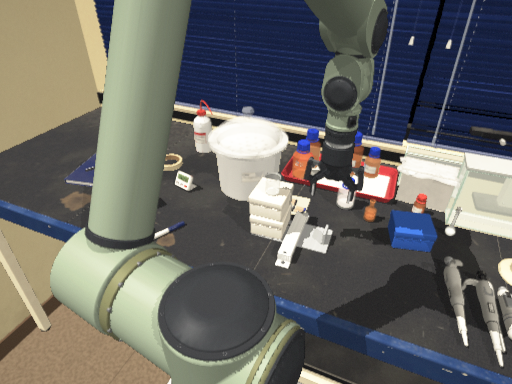

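Run:
```python
import cv2
a=cv2.imread("pics/w1.png")[120:280,220:400]; cv2.imwrite("pics/w1c.png",cv2.resize(a,None,fx=3.7,fy=3.7,interpolation=cv2.INTER_CUBIC))
```

```text
(no output)
```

View pics/w1c.png

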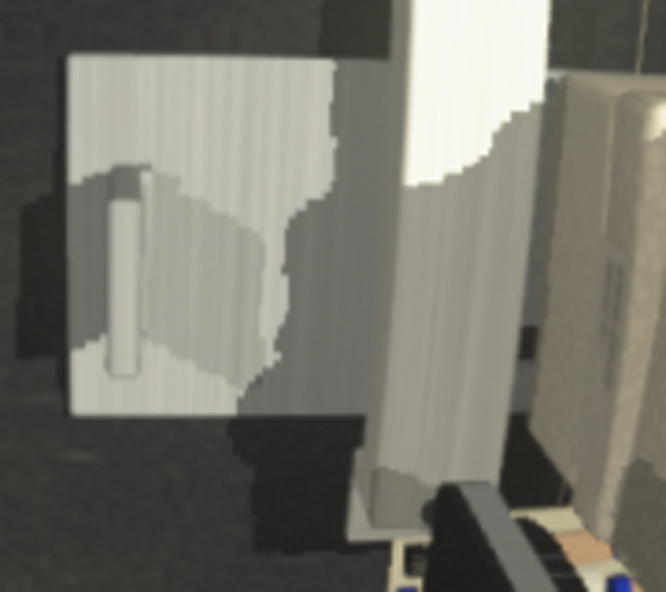

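Run:
```python
from h import *
np.set_printoptions(precision=1,suppress=True)
m=np.load("w1.npy",allow_pickle=True).item()
c=lambda x,y,z:onz(m,220+(x+.5)/3.7-.5,120+(y+.5)/3.7-.5,z,True)
for n,p in dict(f1=(107,199,45),f2=(140,199,45),f3=(141,378,45),f4=(107,377,45),p1=(68,55,6),p2=(72,414,6),b1=(408,40,30),b2=(372,525,30),b3=(547,60,30),b4=(505,440,30),side=(370,414,6),tip=(435,515,140)).items(): print(n,c(*p))
```

```text
f1 [534.7 -21.4  45. ]
f2 [534.4 -14.1  45. ]
f3 [577.8 -11.5  45. ]
f4 [578.  -19.6  45. ]
p1 [507.4 -33.2   6. ]
p2 [606.6 -28.8   6. ]
b1 [496.   47.3  30. ]
b2 [625.6  54.3  30. ]
b3 [497.5  83.1  30. ]
b4 [598.9  87.9  30. ]
side [603.2  55.4   6. ]
tip [558.2  32.1 140. ]
```

Run:
```python
from h import *
np.set_printoptions(precision=2,suppress=True)
o=[np.pi,0,-(np.pi-0.0465)]
def pr(l):
    s=bot.get_state(); print(l,round(s["t"],2),s["tcp_pos"],s["orientation"],s["contact_force"],s["wrist_torque"],round(s["opening"],3))
bot.grip(0.5,40); pr("half")
bot.movel([556.2,-16.6,60],rot=o,max_speed=100,threshold=6); pr("60")
r=bot.movel([556.2,-16.6,22],max_speed=40,threshold=5); pr(("down",r))
if not r:
    bot.grip(0.0,60); pr("grip"); bot.dwell(.3); pr("grip")
    cv2.imwrite("pics/w2.png",imaging.capture("wrist"))
```

```text
half 4.86 [555.5  -16.04 140.04] [-3.14  0.   -3.09] [-0.93 -0.54  0.59] [-0.01  0.   -0.05] 0.499
60 5.81 [556.72 -16.64  60.5 ] [-3.14  0.   -3.1 ] [ 0.37  0.77 -0.22] [ 0.01  0.03 -0.01] 0.496
('down', False) 6.91 [556.44 -16.63  22.22] [-3.14  0.   -3.1 ] [-0.2   0.27  0.12] [-0.02  0.   -0.04] 0.505
grip 7.32 [556.62 -16.56  22.4 ] [ 3.14  0.   -3.1 ] [-0.27  0.11  3.42] [ 0.15 -0.04 -0.14] 0.077
grip 7.62 [556.6  -16.58  22.39] [ 3.14  0.   -3.1 ] [-0.95  0.5   4.99] [ 0.15  0.02 -0.2 ] 0.082
```

View pics/w2.png

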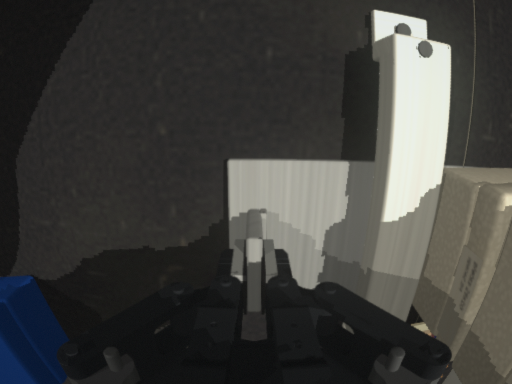

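```bash
cat >> h.py <<'E'
th=0.0471
XB=np.array([-np.sin(th),np.cos(th),0]); YB=np.array([-np.cos(th),-np.sin(th),0])
P0=np.array([556.6,-16.6,22.3])
def fr(l=""):
    s=bot.get_state(); d=s["tcp_pos"]-P0; f=s["contact_force"]
    print(l,"t%.2f"%s["t"],"x %.2f y %.2f z %.2f"%(d@XB,d@YB,d[2]),"F x %.1f y %.1f z %.1f"%(f@XB,f@YB,f[2]),"T",np.round(s["wrist_torque"],2),"yaw %.4f"%s["orientation"][2],"op %.3f"%s["opening"])
    return s
E
python3 - <<'E'
from h import *
bot.grip(0.0,100); fr("g100")
r=bot.movel(P0+2*YB,max_speed=6,threshold=14); fr(r)
if not r:
    r=bot.movel(P0+6*YB,max_speed=8,threshold=10); fr(r)
E
```

```text
g100 t7.88 x 0.01 y -0.15 z 0.19 F x 0.9 y 0.3 z 5.8 T [ 0.19  0.06 -0.14] yaw -3.0951 op 0.067
False t8.31 x -0.20 y 1.15 z 0.20 F x -0.2 y -2.9 z 2.0 T [ 0.07 -0.76 -0.28] yaw -3.0953 op 0.069
False t8.96 x -0.17 y 5.82 z 0.20 F x 0.1 y -4.1 z 4.2 T [-0.04 -0.77 -0.36] yaw -3.0953 op 0.071
```

Run:
```python
from h import *
r=bot.movel(P0+28*YB,max_speed=9,threshold=5.5); fr(r)
```

```text
False t11.55 x 0.10 y 27.36 z 0.21 F x 0.4 y -5.8 z 3.8 T [-0.03 -1.09 -0.45] yaw -3.0950 op 0.070
```

Run:
```python
from h import *
r=bot.movel(P0+52*YB,max_speed=8,threshold=5.5); fr(r); bot.dwell(.3); fr()
cv2.imwrite("pics/w3.png",imaging.capture("wrist"))
cv2.imwrite("pics/t3.png",imaging.capture("top")[130:260,225:405].repeat(4,0).repeat(4,1))
```

```text
True t13.62 x 0.09 y 44.35 z 0.18 F x 0.5 y -0.8 z 0.9 T [ 0.06 -0.07 -0.31] yaw -3.0962 op 0.071
 t13.92 x -0.01 y 43.56 z 0.41 F x 1.8 y 0.0 z -3.2 T [ 0.27  0.14 -0.07] yaw -3.0959 op 0.065
```

View pics/w3.png

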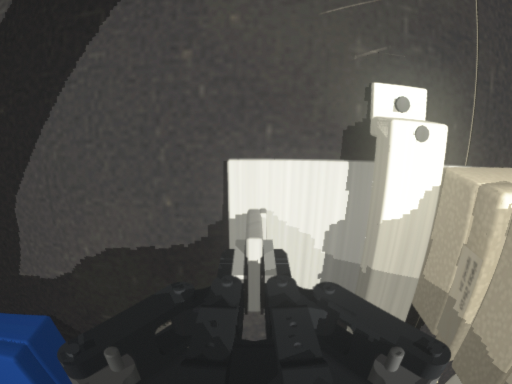

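View pics/t3.png

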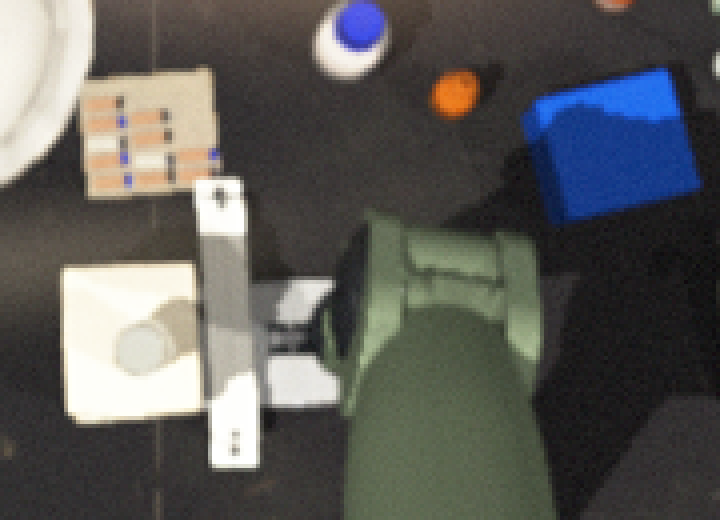

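Run:
```python
from h import *
r=bot.movel(P0+43.0*YB,max_speed=6,threshold=10); fr(r)
for y in (43.5,44,44.5,45,45.5,46,46.5):
    r=bot.movel(P0+y*YB,max_speed=4,threshold=5); s=fr((y,r))
    if r or abs(s["contact_force"]@YB)>11: break
```

```text
False t14.46 x -0.30 y 42.90 z 0.28 F x -1.1 y 0.8 z 2.2 T [-0.16  0.57  0.08] yaw -3.0966 op 0.064
(43.5, False) t14.73 x -0.30 y 42.92 z 0.31 F x -0.3 y -0.7 z 3.6 T [-0.17  0.31  0.07] yaw -3.0966 op 0.070
(44, False) t15.01 x -0.32 y 42.99 z 0.38 F x -0.8 y -2.4 z 3.4 T [-0.2  -0.16  0.02] yaw -3.0966 op 0.070
(44.5, False) t15.28 x -0.29 y 43.36 z 0.42 F x -2.2 y -4.4 z 4.8 T [-0.25 -0.63 -0.07] yaw -3.0968 op 0.068
(45, False) t15.56 x -0.30 y 43.87 z 0.43 F x -1.8 y -3.7 z 4.3 T [-0.28 -0.74 -0.19] yaw -3.0969 op 0.070
(45.5, False) t15.83 x -0.29 y 44.11 z 0.48 F x -2.6 y -5.3 z 4.0 T [-0.27 -0.89 -0.22] yaw -3.0970 op 0.066
(46, False) t16.11 x -0.29 y 44.25 z 0.50 F x -0.8 y -6.1 z 2.9 T [-0.22 -1.02 -0.23] yaw -3.0970 op 0.066
(46.5, False) t16.38 x -0.27 y 44.47 z 0.51 F x -1.2 y -7.0 z 2.0 T [-0.15 -1.18 -0.31] yaw -3.0971 op 0.062
```

Run:
```python
from h import *
for y in (47,47.5,48,48.5):
    r=bot.movel(P0+y*YB,max_speed=4,threshold=5); s=fr((y,r))
    if r or abs(s["contact_force"]@YB)>11: break
```

```text
(47, False) t16.66 x -0.27 y 44.57 z 0.57 F x -1.3 y -8.4 z 0.7 T [-0.21 -1.33 -0.25] yaw -3.0972 op 0.072
(47.5, False) t16.93 x -0.25 y 44.72 z 0.57 F x -1.0 y -8.8 z 1.4 T [-0.13 -1.49 -0.35] yaw -3.0972 op 0.072
(48, False) t17.21 x -0.21 y 44.88 z 0.58 F x -0.8 y -8.8 z 0.1 T [-0.06 -1.65 -0.37] yaw -3.0974 op 0.068
(48.5, False) t17.48 x -0.17 y 45.04 z 0.61 F x -0.3 y -10.7 z -1.4 T [-0.08 -1.83 -0.44] yaw -3.0974 op 0.069
```

Run:
```python
from h import *
r=bot.movel(P0+43.5*YB,max_speed=8); fr(r)
r=bot.movel(P0+42*YB,max_speed=5,threshold=14); fr(r)
r=bot.movel(P0+41.5*YB,max_speed=5,threshold=14); fr(r); bot.dwell(.3);fr()
```

```text
False t18.26 x -0.07 y 44.56 z 0.19 F x -1.2 y -0.4 z 8.7 T [-0.26  0.23 -0.35] yaw -3.0975 op 0.072
False t18.71 x -0.04 y 44.58 z 0.15 F x -2.1 y 4.1 z 14.2 T [-0.36  0.92 -0.38] yaw -3.0976 op 0.072
False t18.96 x -0.04 y 44.62 z 0.14 F x -2.2 y 4.8 z 14.0 T [-0.4   1.13 -0.37] yaw -3.0977 op 0.066
 t19.26 x -0.03 y 44.60 z 0.17 F x -2.1 y 5.2 z 15.4 T [-0.42  1.13 -0.35] yaw -3.0976 op 0.068
```

Run:
```python
from h import *
Z=np.array([0,0,1])
r=bot.movel(P0+41.5*YB+.8*Z,max_speed=4,threshold=14); fr(r)
for y in (41,40.5,40,39.5,39):
    r=bot.movel(P0+y*YB+.8*Z,max_speed=4,threshold=6); s=fr((y,r))
    if s["tcp_pos"]@YB-P0@YB<42.4 or r: break
```

```text
True t19.48 x 0.12 y 43.90 z 0.20 F x 1.2 y 0.3 z 2.5 T [ 0.15  0.34 -0.1 ] yaw -3.0976 op 0.067
(41, False) t19.93 x 0.30 y 41.91 z 0.25 F x 0.2 y 2.1 z -0.4 T [0.04 0.74 0.23] yaw -3.0972 op 0.069
```

Run:
```python
from h import *
Z=np.array([0,0,1])
for d in (3,7,12,18,26):
    r=bot.movel(P0+41.4*YB-d*XB+.7*Z,max_speed=10,threshold=11); s=fr((d,r)); f=s["contact_force"]
    if r or abs(f@YB)>6 or abs(f@XB)>12: break
```

```text
(3, False) t20.38 x -3.00 y 41.02 z 0.71 F x 1.4 y 0.6 z -2.9 T [ 0.32  0.24 -0.02] yaw -3.0980 op 0.072
(7, False) t20.93 x -7.29 y 41.19 z 0.81 F x -0.0 y 0.0 z -1.8 T [0.21 0.2  0.03] yaw -3.0980 op 0.067
(12, False) t21.57 x -12.04 y 41.32 z 0.73 F x 2.5 y 0.1 z -1.3 T [ 0.46  0.08 -0.12] yaw -3.0978 op 0.070
(18, False) t22.32 x -18.17 y 41.48 z 0.67 F x 0.8 y 0.7 z -1.1 T [ 0.48  0.19 -0.08] yaw -3.0980 op 0.071
(26, False) t23.27 x -26.14 y 41.41 z 0.71 F x 2.2 y 0.3 z -1.5 T [ 0.57  0.26 -0.07] yaw -3.0979 op 0.069
```

Run:
```python
from h import *
cv2.imwrite("pics/w4.png",imaging.capture("wrist"))
a=imaging.capture("side")[160:280,235:395]; cv2.imwrite("pics/s4.png",cv2.resize(a,None,fx=4,fy=4))
```

```text
(no output)
```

View pics/w4.png

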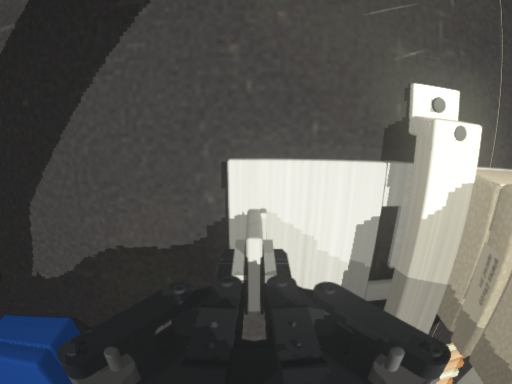

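View pics/s4.png

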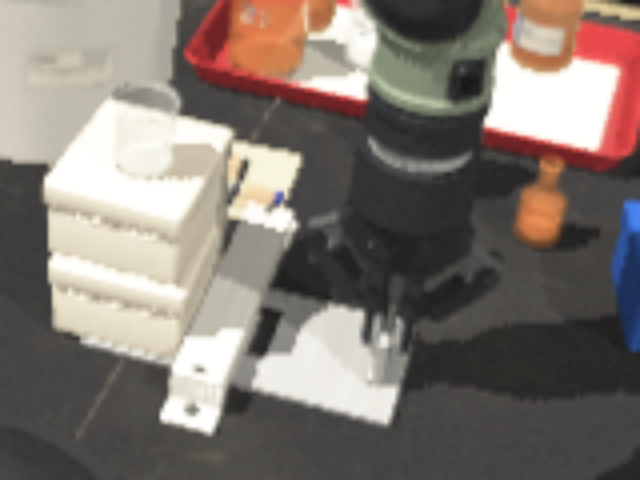

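Run:
```python
from h import *
Z=np.array([0,0,1])
for d in (36,46,54,64,74):
    r=bot.movel(P0+41.4*YB-d*XB+.7*Z,max_speed=9,threshold=9); s=fr((d,r)); f=s["contact_force"]
    if r or abs(f@YB)>6 or abs(f@XB)>13: break
a=imaging.capture("side")[160:280,235:395]; cv2.imwrite("pics/s5.png",cv2.resize(a,None,fx=4,fy=4))
```

```text
(36, False) t24.63 x -36.04 y 41.40 z 0.73 F x 2.6 y 0.9 z -1.9 T [ 0.63  0.26 -0.1 ] yaw -3.0978 op 0.068
(46, False) t25.89 x -46.04 y 41.43 z 0.72 F x 2.5 y 0.9 z -0.7 T [ 0.69  0.23 -0.06] yaw -3.0978 op 0.066
(54, False) t26.93 x -54.04 y 41.43 z 0.72 F x 3.9 y -0.2 z -1.7 T [ 0.75  0.24 -0.01] yaw -3.0978 op 0.065
(64, False) t28.19 x -63.97 y 41.50 z 0.66 F x 5.2 y -0.1 z -2.5 T [ 0.99  0.25 -0.09] yaw -3.0978 op 0.067
(74, False) t29.45 x -75.05 y 40.95 z 1.00 F x -0.3 y 0.8 z -0.6 T [-0.12  0.19  0.11] yaw -3.0981 op 0.071
```

View pics/s5.png

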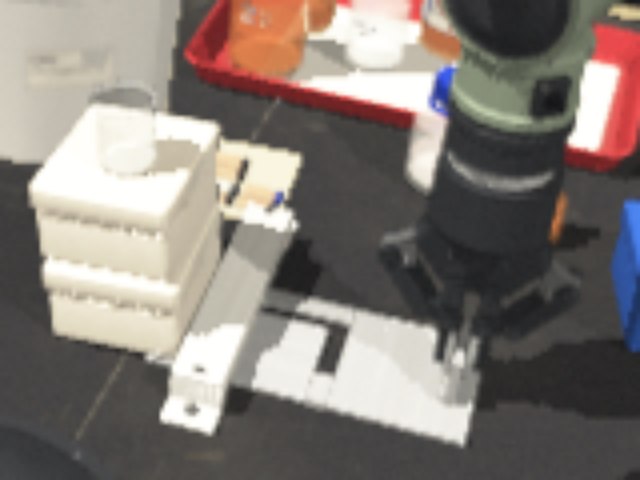

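Run:
```python
from h import *
Z=np.array([0,0,1])
for d in (84,94,104,114,126,140,158):
    r=bot.movel(P0+41.4*YB-d*XB+.7*Z,max_speed=8 if d<120 else 14,threshold=9); s=fr((d,r)); f=s["contact_force"]
    if r or abs(f@YB)>6 or abs(f@XB)>13: break
a=imaging.capture("side")[160:280,235:395]; cv2.imwrite("pics/s6.png",cv2.resize(a,None,fx=4,fy=4))
```

```text
(84, False) t30.90 x -84.08 y 41.34 z 0.72 F x 0.8 y -0.4 z -1.1 T [ 0.17  0.11 -0.06] yaw -3.0978 op 0.069
(94, False) t32.30 x -94.04 y 41.33 z 0.74 F x 0.3 y -0.4 z -1.0 T [ 0.2   0.12 -0.  ] yaw -3.0977 op 0.065
(104, False) t33.70 x -104.12 y 41.29 z 0.77 F x -0.2 y -0.9 z -0.8 T [0.06 0.01 0.01] yaw -3.0978 op 0.063
(114, False) t35.10 x -114.03 y 41.37 z 0.73 F x 1.4 y 0.1 z -1.3 T [0.14 0.06 0.  ] yaw -3.0977 op 0.071
(126, False) t36.11 x -126.21 y 41.29 z 0.77 F x -0.3 y -0.5 z -0.3 T [0.07 0.01 0.03] yaw -3.0978 op 0.068
(140, False) t37.26 x -140.17 y 41.26 z 0.81 F x -0.4 y -0.6 z -1.0 T [ 0.    0.07 -0.02] yaw -3.0977 op 0.072
(158, False) t38.69 x -158.09 y 41.30 z 0.76 F x -1.0 y 0.3 z -1.7 T [ 0.1   0.04 -0.04] yaw -3.0977 op 0.070
```

View pics/s6.png

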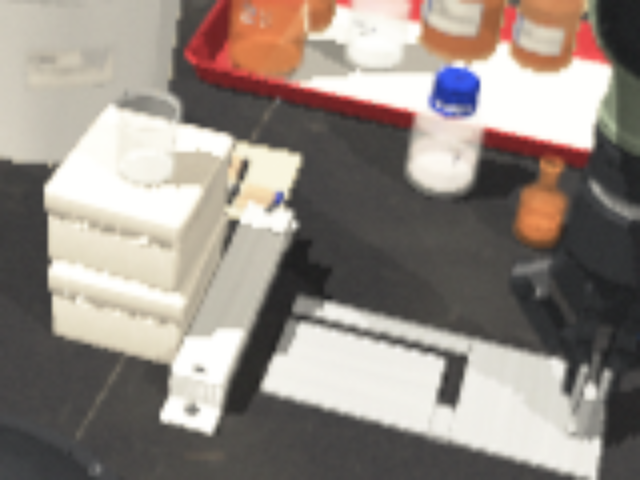

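Run:
```python
from h import *
Z=np.array([0,0,1])
r=bot.movel(P0+41.4*YB-158*XB-.2*Z,max_speed=5,threshold=5); fr(r)
bot.grip(0.5,40); s=fr()
p=s["tcp_pos"]
bot.movel([p[0],p[1],80],max_speed=60); fr()
bot.movel([p[0],p[1]-20,250],max_speed=150); fr()
a=imaging.capture("side")[150:300,235:435]; cv2.imwrite("pics/s7.png",cv2.resize(a,None,fx=4,fy=4))
a=imaging.capture("top")[120:260,215:415]; cv2.imwrite("pics/t7.png",cv2.resize(a,None,fx=4,fy=4))
```

```text
True t38.98 x -158.11 y 41.11 z 0.30 F x -0.2 y -0.3 z 5.7 T [ 0.1   0.27 -0.02] yaw -3.0977 op 0.067
 t39.42 x -157.48 y 42.04 z -0.70 F x 0.1 y 0.6 z -0.2 T [-0.03  0.03 -0.02] yaw -3.0977 op 0.500
 t40.54 x -157.30 y 42.39 z 57.29 F x 0.8 y -0.1 z 0.3 T [0.02 0.05 0.01] yaw -3.0978 op 0.497
 t41.83 x -177.09 y 43.51 z 226.74 F x 0.8 y 0.4 z -0.2 T [-0.03 -0.04 -0.01] yaw -3.0977 op 0.501
```

View pics/s7.png

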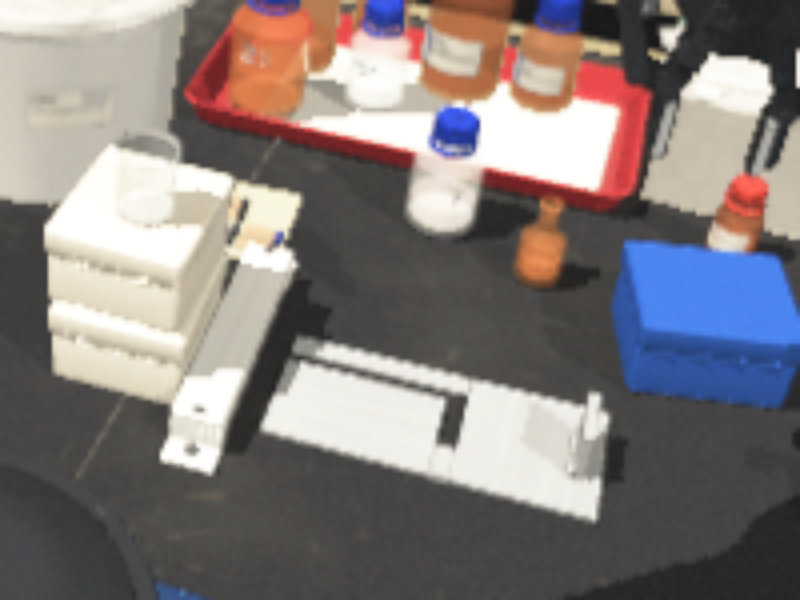

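View pics/t7.png

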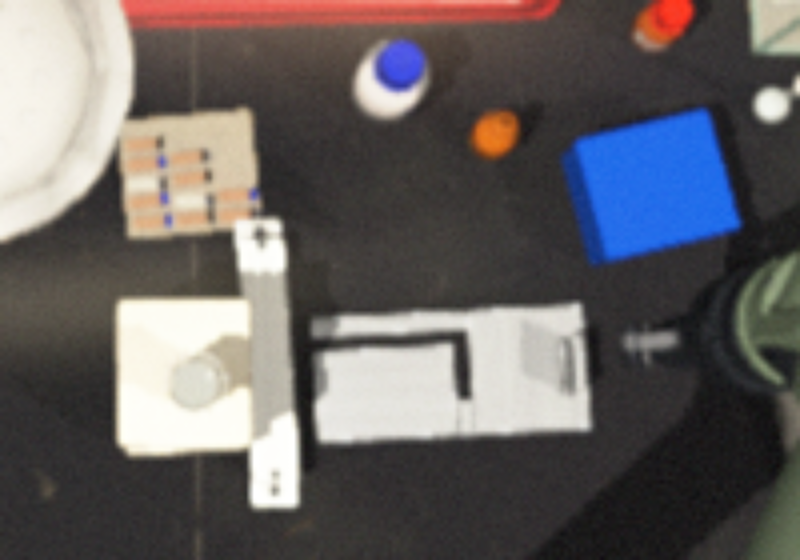

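The plate lies flat, about 20 mm clear of the bridge. The stack and beaker stand behind it, the bystanders haven't moved, and the arm touches nothing.

Run:
```python
from bench import bot
bot.dwell(0.3); print(bot.sign_off(), bot.get_state()["t"])
```

```text
the job is handed in; nothing more can be done
the job is handed in; nothing more can be done
```

The plate is out, lying flat on the bench in front with about 20 mm clear of the bridge, and I handed the job in at about 42 s of the 67 s allowed.

- **Sideways slide:** I gripped the fin and slid the plate along the bridge's +y. It met the pin at about 44 mm. I pressed a second time to confirm, and the highest force I read was about 11 N.
- **Easing back:** The first try stuck, because the tool was pressing down on the plate with about 15 N. Raising the tool target 0.8 mm freed it. The plate ended about 2 mm back from the pin, near 41.9 mm.
- **Drawing out:** I drew it 158 mm along the bridge's -x at 8–14 mm/s, with pull readings of about 5 N or less and no catch.
- **Last checks:** In the side and top pictures, both boxes and the beaker stand on one another behind the bridge. The bottles, the blue box and the other things in those crops look unmoved. The marker was outside the last crops, so I did not check it again, but the arm only passed well above that area. The gripper was open and well above everything, with readings of 1 N or less.

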